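# Close the battery tub and set it on its mark

### The job

Put the blue lid on the white battery tub and press it down until it snaps fully home all round. Then slide the closed tub away from the robot along the oak board, keeping it flat on the board, until its far bottom edge lies on the black scribed line along its whole length, and leave it there. Nothing stops it at the line; leave the other things where they are.

Things in the scene. Friction and masses are not known exactly. Their poses are not given: they have to be found in the camera images.
- ledge: Fixed oak board lying on the bench, 320 mm (its x) by 240 mm (its y), 18 mm thick; origin at the centre of its underside (bench level). Its x axis points away from the robot (turned up to about 14 degrees). Its top is bare and level: there is no stop on it.
- mark (a point): Centre of the black scribed line on the board's top face (height 18 mm above the bench), 55 mm to +x of the board's centre. The line is 4 mm wide and 220 mm long, runs along the board's y; this frame's axes are the board's, so x is square to the line and points away from the robot.
- tub_center (a point): Centre of the loose white tub (about 0.45 kg, batteries fixed inside), 25 mm above its underside. It stands on the board, on the robot's side of the line. Foot plate 96 mm (x) by 136 mm (y), 10 mm thick, is its widest part; above it walls 76 by 116 mm outside, 4 mm thick, rim 50 mm above the underside. Tub x points away from the robot towards the line, z up.
- tub_rim (a point): Centre of the tub's open mouth at rim height, 50 mm above its underside; same axes as the tub. On each of the two end walls (tub y = +58 and -58 mm) two sprung round nubs, 20 mm either side of the middle, stand out 4 mm, centred 8 mm below the rim; the lid clicks over all four.
- edge_l (a point): Left end (tub y = +68 mm) of the far bottom edge of the tub's foot plate, x = +48 mm, at the underside. Same axes as the tub.
- edge_r (a point): Right end (tub y = -68 mm) of the same far bottom edge, x = +48 mm. Same axes as the tub.
- lid_grip (a point): Centre of the handle bar of the loose blue lid (90 g), which lies right way up on the bench; 37 mm above the lid's lowest edge. Bar 14 mm wide (lid x), 80 mm long (lid y), 14 mm high, on two legs at its ends, 12 mm clear above the plate (plate top 19 mm below the bar's centre). Home on the tub, the bar's centre is straight over the tub's centre and 73 mm above the tub's underside.
- lid_plate (a point): Centre of the underside of the lid's plate, 14 mm above the lid's lowest edge; home, it lies on the tub's rim. Lid outside 90 mm (x) by 132 mm (y); the skirt fits round the rim with about 2 mm play a side, lid y along tub y, either way round. Let go on the tub it rests on the nubs about 8 mm too high; a downward press in the middle, about 4 to 15 N, snaps it home.
- cup: Grey plastic cup, 80 mm across, 90 mm high, standing; origin under its centre. Leave alone. Cup and lid may have changed sides.
- flashlight: Black aluminium flashlight lying down, 150 mm long (x), 36 mm thick; origin under its middle. Leave alone.
- headlamp: Orange headlamp housing without strap, 48 by 64 by 47 mm; origin under its centre. Leave alone.
- carabiner_a: Bare aluminium carabiner lying flat, 110 by 64 by 10 mm; origin under its centre. Leave alone.
- carabiner_b: Red carabiner lying flat, 110 by 64 by 10 mm; origin under its centre. Leave alone.
There are look-alikes about, which are no part of the job. Of the things that look like the part that bears lid_grip, the larger one is meant. Of the things shaped like the part that bears tub_center, the white one is meant.

How it is judged:
By the outcome, as a careful person would: the job done as asked, in the order asked, and still so for the second after the job is handed in, with the robot touching nothing.
It also fails if it takes over 61 s, if anything falls off the work surface, if the arm or the gripper's body presses on something with over 40 N, if the wrist force passes 120 N, or if a joint passes its speed limit or range.

### The arm

A 6-joint arm with a two-finger parallel gripper is mounted at the origin on the work surface. World frame = base frame: x ahead of the robot, y to its left, z up, the work surface at z = 0. Lengths are in m, angles in rad, forces in N, time in s.
With the tool pointing down it reaches from about 0.35 to 0.975 m from the base axis. Payload 17.4 kg.
Tool frame: the origin (TCP) lies between the finger pads; the fingertips stand 8 mm ahead of it and the grasp point (between the pads) lies 11 mm behind it (arm.tip_reach is the distance from the TCP to the fingertips, in m); z points along the fingers, y is the line along which they close (so a half turn about z gives the same grasp; the last joint's range is limited). The gripper opens to 85 mm and grips with 20 to 120 N. Pads are 22 mm wide; open, the fingers measure 114 mm over their backs; the gripper's body (76 mm by 85 mm) begins 54 mm behind the grasp point. The pads swing forward as they close: fully open they stand 13 mm farther back than shut.
Start: joints at [1.265, 0.116, 1.442, -0, 1.584, -0.038], TCP at [0.179, 0.651, 0.239] pointing down, gripper open.
Joint ranges: [-2.83, 2.83], [-0.83, 2.19], [0.07, 2.5], [-1.14, 4.28], [0.01, 3], [-2.97, 2.97]. Speed limits (rad/s): [1.89, 1.89, 2.22, 3.14, 3.14, 3.14].

### API

Orientations are given as a unit quaternion [x, y, z, w].
In Python, from workcell import arm gives the robot as it stands. The module is installed in compiled form; this text tells all that it offers.
- The arm moves only by the tool move_arm, never from a script. Its argument "series" is a list of rows, each a list of 7 numbers: the shift along the tool's x, y, z each as a share of 150 mm, from -1 to 1, then the turn, a rotation vector about the tool's x, y, z each as a share of 180 degrees, from -1 to 1, then the opening, from -1 (shut) to 1 (fully open). In form: [[dx, dy, dz, ax, ay, az, hand], ...]. A call has 1 to 12 rows; each row shifts and turns the commanded pose from where the row before left it, along the tool's axes as they then stand; what a row does not reach is not made up. A row lasts 1/10 s, in which the tool goes at most 50 mm and 8.59 degrees, less where a joint would pass 70% of its speed; a pose out of reach is approached as far as the arm can. A call with a number of a shift or a turn outside -1 to 1 is refused whole. A call with a gripper value outside its range is refused whole. The fingers move at their own pace and stop on an object; the grip force is fixed at half the most. Time passes only in rows, so rows that do not move let the fingers close. It gives the time, the measured TCP pose, the force, the opening and the grip force at its end, in the units of the state.
- arm.get_state(): the state, without advancing time (a new reading comes with each control period).
- arm.capture(name): name is "side" or "top" or "wrist"; returns a dict with "frame" (384x512x3 uint8, red, green, blue), "fx", "fy", "cx", "cy" (pixels), "rvec" (rotation vector, rad) and "tvec" (3), from world to camera coordinates, as OpenCV has them; the wrist camera has in their place "mount" (4x4, takes a point from camera to tool coordinates, whose origin is the TCP and whose axes are the flange's). Camera axes: x right, y down, z forward; pixel columns grow to the right and rows downward; lengths in m; the calibration is good to about 2 mm. A picture is of the moment at which its call begins: read the wrist's pose just before it. There is no depth.
- arm.job_done(): hands the job in; it is judged then, once.
Trained networks look in a picture, given as the dict that the camera call returned (one of the last four; its "shot" number tells which), for a name from the list of things; names that differ only in an ending like _2 or _b are one class to them, and where a whole thing is asked for, a point or a joint stands for the part that bears it (a point fixed in the world has none). Each returns a list of dicts, best first, with "p" (0 to 1); they miss things now and then, are a little off and sometimes report something else, mostly with a low value. They report only what shows in the picture. A call takes as long as a camera call. They do not tell look-alikes from the thing itself.
- arm.trace(name, picture): "region" (384x512 bool, what is visible of it) and "bbox" ([left, top, right, bottom] in pixels, round what is visible of it).
The state is a dict: "time": time; "joints": joint angles; "qd": joint speeds; "joint_efforts": joint torques, N m; "position": TCP position; "eef_rot": TCP orientation; "contact_force": force on the tool from outside, world axes, zero at the start; "torque": the same for the moment, N m; "opening": finger opening in m; "finger_force": force on a finger pad.
Only numpy, scipy, OpenCV 4.12 (cv2) and the standard library are available. Lean on these libraries where they do the work, as an engineer would, in place of code of your own. Each camera call takes 0.05 s, during which the arm holds its last target. There are 200 camera calls.

## Working session

There is one attempt and no reset: what is moved stays moved. The work goes in short steps, Python scripts to look and compute and a tool call to move; the robot and the scene stay as the last step left them, time stands still between calls to the robot, and variables do not carry over. Pictures are saved under pics/ and viewed, at most 10 in all, crops included, and the job is handed in when it is done.

Besides the shell and the picture viewer there is one more tool, called after "Call:" as name(argument=value, ...), one argument or row to a line, values as JSON. move_arm: Moves the arm, as the interface text tells. Shift numbers are shares of 150 mm and turn numbers shares of 180 degrees, none past 1 either way. Its arguments: {"type":"object","properties":{"series":{"type":"array"}},"required":["series"]}

```bash
mkdir -p pics
cat > h.py <<'E'
import numpy as np, cv2
from scipy.spatial.transform import Rotation as R
from workcell import arm
def save(c,n): cv2.imwrite('pics/'+n,c['frame'][:,:,::-1])
def cam(c,st=None):
    K=np.array([[c['fx'],0,c['cx']],[0,c['fy'],c['cy']],[0,0,1.]])
    if 'rvec' in c and c.get('rvec') is not None:
        Rm=cv2.Rodrigues(np.array(c['rvec'],float))[0]; t=np.array(c['tvec'],float).ravel()
        return K,Rm,t
    T=np.eye(4);T[:3,:3]=R.from_quat(st['eef_rot']).as_matrix();T[:3,3]=st['position']
    M=np.linalg.inv(T@np.array(c['mount'])); return K,M[:3,:3],M[:3,3]
def toplane(k,uv,z):
    K,Rm,t=k; uv=np.atleast_2d(uv).astype(float)
    d=(Rm.T@np.linalg.inv(K)@np.c_[uv,np.ones(len(uv))].T).T; o=-Rm.T@t
    return o+d*((z-o[2])/d[:,2])[:,None]
def proj(k,P):
    K,Rm,t=k; p=(Rm@np.atleast_2d(P).T).T+t; p=p@K.T; return p[:,:2]/p[:,2:]
E
python3 - <<'E'
from h import *
ims=[]
for n in ['top','side']:
    c=arm.capture(n); k=cam(c); ims.append(c['frame'][:,:,::-1])
    save(c,n+'0.png'); print(n,-k[1].T@k[2],k[1][2])
    for t in ['tub_center','lid_grip','ledge','cup']:
        print(t,[(round(d['p'],2),[int(v) for v in d['bbox']],np.round(toplane(k,[np.array(d['region'])[:, :].nonzero()[1].mean(),np.array(d['region']).nonzero()[0].mean()],0.03)[0],3)) for d in arm.trace(t,c)])
cv2.imwrite('pics/a.png',cv2.resize(np.hstack(ims),None,fx=.78,fy=.78) if 0 else ims[0])
print(arm.get_state()['eef_rot'], arm.tip_reach)
E
```

```text
top [0.3000687  0.01268136 1.22504521] [ 0.17964094 -0.00133972 -0.98373133]
tub_center [(0.84, [196, 231, 251, 273], array([0.321, 0.11 , 0.03 ])), (0.8, [212, 162, 263, 197], array([0.548, 0.068, 0.03 ])), (0.55, [82, 157, 114, 189], array([0.568, 0.498, 0.03 ])), (0.39, [352, 130, 401, 143], array([ 0.678, -0.368,  0.03 ]))]
lid_grip [(0.79, [348, 175, 399, 207], array([ 0.507, -0.345,  0.03 ])), (0.64, [363, 228, 395, 251], array([ 0.347, -0.357,  0.03 ])), (0.48, [210, 162, 262, 197], array([0.548, 0.068, 0.03 ]))]
ledge [(0.76, [200, 107, 283, 208], array([0.63 , 0.049, 0.03 ]))]
cup [(0.65, [131, 187, 162, 212], array([0.473, 0.352, 0.03 ]))]
side [ 0.23819694 -1.10214997  1.0300383 ] [ 0.19543312  0.73952363 -0.64413562]
tub_center [(0.8, [179, 171, 219, 206], array([0.325, 0.103, 0.03 ])), (0.6, [243, 166, 269, 199], array([0.554, 0.081, 0.03 ]))]
lid_grip [(0.92, [257, 248, 300, 293], array([ 0.509, -0.363,  0.03 ])), (0.9, [223, 269, 243, 296], array([ 0.349, -0.377,  0.03 ]))]
ledge [(0.95, [232, 165, 321, 212], array([0.636, 0.014, 0.03 ]))]
cup [(0.79, [215, 134, 231, 158], array([0.478, 0.38 , 0.03 ])), (0.49, [243, 166, 268, 196], array([0.555, 0.081, 0.03 ]))]
[ 1.33503607e-01  9.91048327e-01 -8.69290908e-06  2.59445283e-06] 0.008
```

View pics/top0.png

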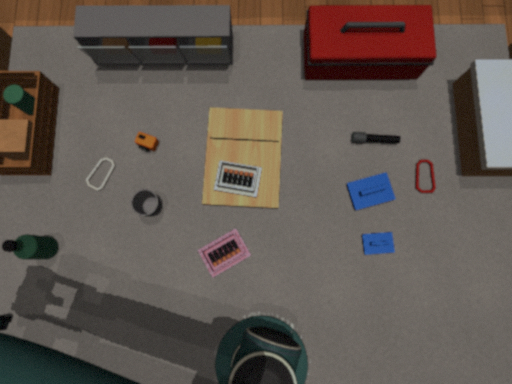

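View pics/side0.png

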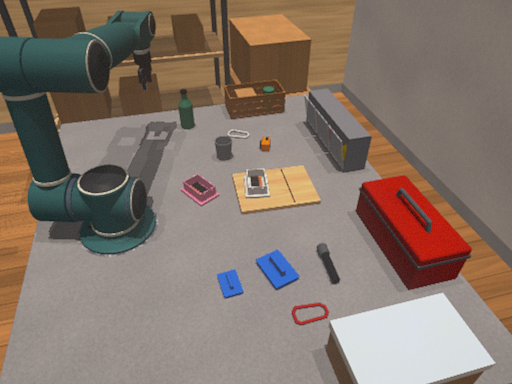

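The top view shows the white tub at (238,180) on the board with its line at row 138. The pink decoy tub is at (225,253), the large lid at (371,191) and the small decoy lid at (378,243). The side view agrees with this.

```bash
cat >> h.py <<'E'
def rect(k,reg,z):
    ys,xs=np.nonzero(np.asarray(reg)); P=toplane(k,np.c_[xs,ys],z)[:,:2]
    (c,(w,h),a)=cv2.minAreaRect((P*1000).astype(np.float32))
    if w<h: a+=90; w,h=h,w
    return np.round(np.array(c)/1000,4),round(w),round(h),round((a-90+90)%180-90,1)  # angle of short side (x), deg
def yaw(st):
    y=R.from_quat(st['eef_rot']).as_matrix()[:,1]; return np.degrees(np.arctan2(y[1],y[0]))
def plan(goal,yawgoal,n,hand,st=None,vmax=.3):
    """rows for tool-down move: world delta -> tool axes; prints rounded rows"""
    st=st or arm.get_state(); p=np.array(st['position'],float); y=yaw(st)
    rows=[]
    for i in range(n):
        d=(np.array(goal)-p)/(n-i); dy=((yawgoal-y+180)%360-180)/(n-i)
        yv=np.array([np.cos(np.radians(y)),np.sin(np.radians(y)),0]); zv=np.array([0,0,-1.]); xv=np.cross(yv,zv)
        r=np.round(np.array([d@xv,d@yv,d@zv])/.15,3); rz=round(-dy/180,3)
        p=p+.15*(r[0]*xv+r[1]*yv+r[2]*zv); y-=rz*180
        rows.append([float(v) for v in r]+[0,0,float(rz),hand])
    print(rows,'end',np.round(p,4),round(y,2)); return p,y
E
python3 - <<'E'
from h import *
c=arm.capture('top');k=cam(c)
L=max((d for d in arm.trace('lid_grip',c) if d['bbox'][0]>330),key=lambda d:d['region'].sum())
T=[d for d in arm.trace('tub_center',c) if d['bbox'][1]<200 and 180<d['bbox'][0]<260][0]
B=arm.trace('ledge',c)[0]
print(rect(k,L['region'],.02),rect(k,T['region'],.03),rect(k,B['region'],.018))
s=arm.get_state();print(yaw(s),s['time'])
print(c['fx'],arm.capture('wrist')['mount'],arm.capture('wrist')['fx'])
plan([.48,.07,.36],0,12,1)
E
```

```text
(array([ 0.5085, -0.348 ]), 137, 94, 14.6) (array([0.549 , 0.0689]), 140, 101, -9.9) (array([0.6231, 0.0531]), 322, 240, 86.8)
74.65837024320004 0.7
390.2698684399434 [[ 1.40528133e-03 -9.52388020e-01 -3.04885364e-01  7.70904264e-02]
 [ 9.99998521e-01  1.03593521e-03  1.37319469e-03 -1.44053594e-03]
 [-9.91972688e-04 -3.04886843e-01  9.52388066e-01 -1.35497493e-01]
 [ 0.00000000e+00  0.00000000e+00  0.00000000e+00  1.00000000e+00]] 291.1283773866271
[[-0.247, -0.267, -0.067, 0, 0, 0.035, 1], [-0.275, -0.238, -0.067, 0, 0, 0.035, 1], [-0.299, -0.207, -0.067, 0, 0, 0.034, 1], [-0.319, -0.174, -0.067, 0, 0, 0.035, 1], [-0.337, -0.137, -0.067, 0, 0, 0.034, 1], [-0.349, -0.101, -0.067, 0, 0, 0.035, 1], [-0.358, -0.062, -0.067, 0, 0, 0.034, 1], [-0.363, -0.023, -0.067, 0, 0, 0.035, 1], [-0.363, 0.017, -0.067, 0, 0, 0.034, 1], [-0.359, 0.055, -0.067, 0, 0, 0.035, 1], [-0.351, 0.094, -0.067, 0, 0, 0.034, 1], [-0.34, 0.132, -0.067, 0, 0, 0.035, 1]] end [0.48   0.07   0.3599] -0.04
```

Run:
```python
from h import *
plan([.59,.10,.26],-3,15,1)
```

```text
[[-0.241, -0.188, -0.009, 0, 0, 0.029, 1], [-0.257, -0.165, -0.009, 0, 0, 0.029, 1], [-0.271, -0.141, -0.009, 0, 0, 0.029, 1], [-0.283, -0.116, -0.009, 0, 0, 0.029, 1], [-0.292, -0.089, -0.009, 0, 0, 0.029, 1], [-0.299, -0.063, -0.009, 0, 0, 0.029, 1], [-0.304, -0.035, -0.009, 0, 0, 0.029, 1], [-0.305, -0.007, -0.009, 0, 0, 0.029, 1], [-0.305, 0.021, -0.009, 0, 0, 0.028, 1], [-0.302, 0.047, -0.009, 0, 0, 0.029, 1], [-0.296, 0.075, -0.01, 0, 0, 0.028, 1], [-0.289, 0.1, -0.009, 0, 0, 0.029, 1], [-0.278, 0.126, -0.01, 0, 0, 0.028, 1], [-0.267, 0.15, -0.009, 0, 0, 0.029, 1], [-0.251, 0.174, -0.01, 0, 0, 0.028, 1]] end [0.59 0.1  0.26] -2.92
```

Call:
move_arm(
  series=[
    [-0.24,-0.19,-0.01,0,0,0.029,1],
    [-0.26,-0.165,-0.01,0,0,0.029,1],
    [-0.27,-0.14,-0.01,0,0,0.029,1],
    [-0.28,-0.115,-0.01,0,0,0.029,1],
    [-0.29,-0.09,-0.01,0,0,0.029,1],
    [-0.3,-0.06,-0.01,0,0,0.029,1],
    [-0.305,-0.035,-0.01,0,0,0.029,1],
    [-0.305,-0.005,-0.01,0,0,0.029,1],
    [-0.305,0.02,-0.01,0,0,0.029,1],
    [-0.3,0.045,-0.01,0,0,0.029,1],
    [-0.295,0.075,-0.01,0,0,0.029,1],
    [-0.29,0.1,-0.01,0,0,0.029,1],
  ],
)

```text
time: 2.0
position: [0.5077, 0.2087, 0.2577]
eef_rot: [0.631, 0.776, 0.0, 0.0]
contact_force: [1.3, 0.8, 1.1]
opening: 0.0854
finger_force: 0.0
```

Call:
move_arm(
  series=[
    [-0.28,0.125,-0.01,0,0,0.029,1],
    [-0.265,0.15,-0.01,0,0,0.029,1],
    [-0.25,0.175,-0.01,0,0,0.029,1],
    [0,0,0,0,0,0,1],
    [0,0,0,0,0,0,1],
  ],
)

```text
time: 2.5
position: [0.5886, 0.0989, 0.2615]
eef_rot: [0.73, 0.684, -0.0, -0.0]
contact_force: [-0.5, 1.4, -0.1]
opening: 0.0856
finger_force: 0.0
```

Run:
```python
from h import *
s=arm.get_state();c=arm.capture('wrist');k=cam(c,s);save(c,'w1.png')
print(s['position'],yaw(s),s['time'])
for n,z in [('tub_center',.028),('ledge',.018)]:
    for d in arm.trace(n,c): print(n,d['p'],d['bbox'],rect(k,d['region'],z))
```

```text
[0.58862057 0.09893133 0.26151522] -3.719658481064934 2.5
tub_center 0.78 [191.0, 131.5, 276.1, 244.2] (array([0.5516, 0.0634]), 148, 96, -9.9)
tub_center 0.77 [3.2, 98.9, 118.6, 222.0] (array([0.3261, 0.1109]), 136, 120, 29.7)
ledge 0.57 [163.8, 100.8, 417.6, 273.5] (array([0.6272, 0.0528]), 321, 241, 86.8)
```

View pics/w1.png

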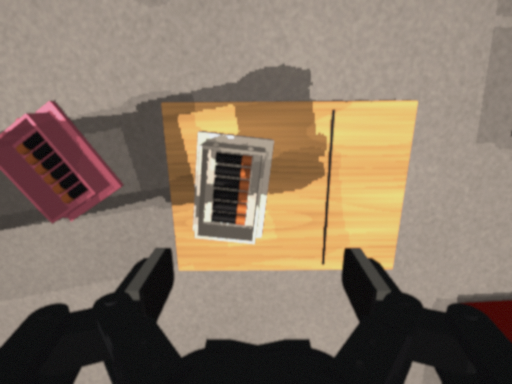

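The wrist view shows the tub at (235,187), clear of the line that runs from (333,110) to (323,264). The pink decoy is at left. I'll fit the line and the tub silhouette.

```bash
cat >> h.py <<'E'
from scipy.optimize import minimize
def box(x0,y0,z0,z1): return [[sx*x0,sy*y0,z] for sx in(-1,1) for sy in(-1,1) for z in(z0,z1)]
TUB=[box(.048,.068,0,.010),box(.038,.058,.010,.05)]
LID=[box(.045,.066,0,.018)]
CLOSED=[box(.048,.068,0,.010),box(.045,.066,.036,.054),box(.007,.04,.054,.08)]
def sil(k,parts,pose,z0,S=4):
    m=np.zeros((384*S,512*S),np.uint8); c,s=np.cos(pose[2]),np.sin(pose[2])
    for b in parts:
        b=np.array(b); P=np.c_[pose[0]+c*b[:,0]-s*b[:,1],pose[1]+s*b[:,0]+c*b[:,1],z0+b[:,2]]
        h=cv2.convexHull(((proj(k,P)+.5)*S).astype(np.float32)); cv2.fillConvexPoly(m,h.astype(np.int32),1)
    return m
def fit(k,reg,parts,x0,y0,deg,z0,S=4):
    M=cv2.resize(np.asarray(reg).astype(np.uint8),None,fx=S,fy=S,interpolation=0)
    def f(q):
        m=sil(k,parts,[q[0]*.01,q[1]*.01,q[2]*.1],z0,S); return 1-(m&M).sum()/max(1,(m|M).sum())
    q0=np.array([x0*100,y0*100,np.radians(deg)*10])
    r=minimize(f,q0,method='Nelder-Mead',options=dict(initial_simplex=q0+np.vstack([np.zeros(3),np.eye(3)*.5]),xatol=.003,fatol=1e-5))
    return np.round([r.x[0]*.01,r.x[1]*.01,np.degrees(r.x[2]*.1)],4),round(1-r.fun,3)
def line(k,c,ap):
    """scribed line from approx world endpoints: dark centroid across"""
    g=cv2.cvtColor(c['frame'],cv2.COLOR_RGB2GRAY).astype(float); a,b=proj(k,ap); pts=[]
    for t in np.linspace(.08,.92,40):
        p=a+t*(b-a); n=np.array([-(b-a)[1],(b-a)[0]]);n/=np.linalg.norm(n); o=np.arange(-7,7.01,.25)
        q=(p+o[:,None]*n).astype(np.float32)
        v=cv2.remap(g.astype(np.float32),q[:,:1],q[:,1:],1).ravel(); w=np.clip(np.median(v)*.75-v,0,None)
        if w.sum()>30 : pts.append(p+n*(w@o)/w.sum())
    W=toplane(k,pts,.018)[:,:2]; vx,vy,x,y=cv2.fitLine(W.astype(np.float32),cv2.DIST_HUBER,0,.001,.001).ravel()
    if vy<0: vx,vy=-vx,-vy
    return np.round([x,y],4),round(np.degrees(np.arctan2(vy,vx))-90,2),len(pts)
E
python3 - <<'E'
from h import *
s=arm.get_state();c=arm.capture('wrist');k=cam(c,s)
T=[d for d in arm.trace('tub_center',c) if 150<d['bbox'][0]<250][0]
print(fit(k,T['region'],TUB,.55,.065,-9.9,.018))
print(toplane(k,[[333,110],[323,264]],.018))
print(line(k,c,toplane(k,[[333,110],[323,264]],.018)))
c=arm.capture('top');k=cam(c)
T=[d for d in arm.trace('tub_center',c) if d['bbox'][1]<200 and 180<d['bbox'][0]<260][0]
print('top',fit(k,T['region'],TUB,.55,.065,-9.9,.018), line(k,c,toplane(cam(c),[[209,138],[280,139]],.018)))
L=max((d for d in arm.trace('lid_grip',c) if d['bbox'][0]>330),key=lambda d:d['region'].sum())
print('lid',fit(k,L['region'],LID,.5085,-.348,14.6,0))
plan([.50,-.25,.25],15,9,1)
E
```

```text
(array([  0.5522,   0.0691, -10.1499]), np.float64(0.981))
[[ 0.68736127  0.1606035   0.018     ]
 [ 0.67651621 -0.05842331  0.018     ]]
(array([0.6816, 0.0441], dtype=float32), np.float32(-3.23), 40)Traceback (most recent call last):
  File "<stdin>", line 8, in <module>
IndexError: list index out of range
```

Run:
```python
from h import *
plan([.495,-.30,.21],15,10,1)
```

```text
[[-0.27, -0.045, 0.035, 0, 0, -0.01, 1], [-0.269, -0.054, 0.035, 0, 0, -0.01, 1], [-0.267, -0.062, 0.035, 0, 0, -0.01, 1], [-0.265, -0.071, 0.035, 0, 0, -0.01, 1], [-0.262, -0.079, 0.034, 0, 0, -0.011, 1], [-0.26, -0.088, 0.035, 0, 0, -0.01, 1], [-0.257, -0.096, 0.034, 0, 0, -0.011, 1], [-0.253, -0.105, 0.035, 0, 0, -0.01, 1], [-0.25, -0.112, 0.034, 0, 0, -0.011, 1], [-0.246, -0.121, 0.035, 0, 0, -0.01, 1]] end [ 0.495 -0.3    0.21 ] 14.97
```

Call:
move_arm(
  series=[
    [-0.27,-0.045,0.035,0,0,-0.01,1],
    [-0.27,-0.055,0.035,0,0,-0.01,1],
    [-0.265,-0.06,0.035,0,0,-0.01,1],
    [-0.265,-0.07,0.035,0,0,-0.01,1],
    [-0.26,-0.08,0.035,0,0,-0.01,1],
    [-0.26,-0.09,0.035,0,0,-0.01,1],
    [-0.255,-0.095,0.035,0,0,-0.011,1],
    [-0.255,-0.105,0.035,0,0,-0.011,1],
    [-0.25,-0.11,0.035,0,0,-0.011,1],
    [-0.245,-0.12,0.035,0,0,-0.01,1],
    [0,0,0,0,0,0,1],
    [0,0,0,0,0,0,1],
  ],
)

```text
time: 4.05
position: [0.4946, -0.3001, 0.2092]
eef_rot: [0.61, 0.792, 0.0, -0.0]
contact_force: [0.3, -0.7, 0.5]
opening: 0.0856
finger_force: 0.0
```

Run:
```python
from h import *
s=arm.get_state();c=arm.capture('wrist');k=cam(c,s);save(c,'w2.png')
print(s['position'],yaw(s),s['time'])
ds=arm.trace('lid_grip',c)
for d in ds: print(d['p'],d['bbox'],d['region'].sum())
L=max(ds,key=lambda d:d['region'].sum())
f,q=fit(k,L['region'],LID,.5085,-.348,14.6,0);print(f,q)
print(proj(k,[[f[0],f[1],.044]]))
# bar by z=.044 projected corners
v=c['frame'].copy()
for P in (LID[0],box(.007,.04,.030,.044)):
    for b in np.array(P):
        a=np.radians(f[2]);X=[f[0]+np.cos(a)*b[0]-np.sin(a)*b[1],f[1]+np.sin(a)*b[0]+np.cos(a)*b[1],b[2]]
        cv2.circle(v,tuple(int(round(t)) for t in proj(k,[X])[0]),1,(255,255,0),-1)
cv2.imwrite('pics/w2.png',v[:,:,::-1])
plan([f[0],f[1],.10],f[2],5,1);
```

```text
[ 0.49460013 -0.30009784  0.20915004] 14.82197562360661 4.05
0.82 [222.6, 157.5, 299.8, 261.8] 7736
0.7 [95.7, 146.2, 159.9, 229.1] 4144
[ 0.5127 -0.3508 15.0097] 0.974
[[261.07530311 223.07382527]]
[[-0.073, 0.005, 0.146, 0, 0, -0.0, 1], [-0.073, 0.005, 0.146, 0, 0, -0.0, 1], [-0.072, 0.005, 0.146, 0, 0, -0.0, 1], [-0.073, 0.005, 0.146, 0, 0, -0.0, 1], [-0.072, 0.004, 0.146, 0, 0, -0.0, 1]] end [ 0.5126 -0.3507  0.1001] 14.93
```

View pics/w2.png

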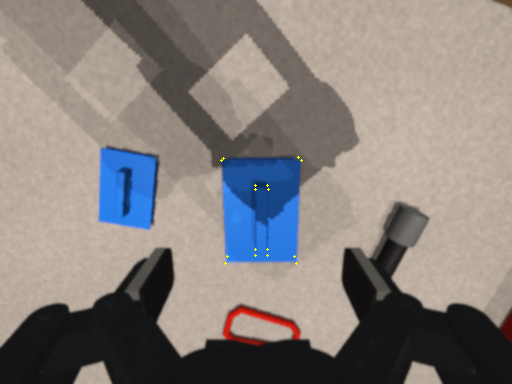

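The overlay matches the lid edges and bar (bar from (261,185) to (261,255)). I'll descend and grip it.

Call:
move_arm(
  series=[
    [-0.07,0.005,0.22,0,0,0,1],
    [-0.07,0.005,0.22,0,0,0,1],
    [-0.07,0.005,0.22,0,0,0,1],
    [-0.075,0.005,0.22,0,0,0,0],
    [-0.075,0.005,0.2,0,0,0,-0.3],
    [0,0,0.105,0,0,0,-0.5],
    [0,0,0,0,0,0,-1],
    [0,0,0,0,0,0,-1],
    [0,0,0,0,0,0,-1],
    [0,0,0,0,0,0,-1],
  ],
)

```text
time: 5.15
position: [0.5129, -0.3512, 0.0332]
eef_rot: [0.609, 0.793, 0.0, 0.001]
contact_force: [0.1, -0.1, -1.2]
opening: 0.0124
finger_force: 60.2
```

Run:
```python
from h import *
s=arm.get_state();print({a:np.round(s[a],4) for a in ['time','position','opening','finger_force','contact_force']},yaw(s))
```

```text
{'time': np.float64(5.15), 'position': array([ 0.5129, -0.3512,  0.0332]), 'opening': np.float64(0.0124), 'finger_force': np.float64(60.1585), 'contact_force': array([ 0.1087, -0.0866, -1.1535])} 14.91328004770161
```

Run:
```python
from h import *
s=dict(arm.get_state()); p=np.array(s['position']);p[2]+=.117; s['position']=p
plan([.5522,.0691,.15],-10.15,11,-1,s)
```

```text
[[0.24, 0.089, 0.0, 0, 0, 0.013, -1], [0.243, 0.079, 0.0, 0, 0, 0.013, -1], [0.246, 0.069, 0.0, 0, 0, 0.013, -1], [0.249, 0.058, 0.0, 0, 0, 0.013, -1], [0.251, 0.048, 0.0, 0, 0, 0.012, -1], [0.253, 0.039, 0.0, 0, 0, 0.013, -1], [0.254, 0.028, 0.0, 0, 0, 0.012, -1], [0.255, 0.019, 0.0, 0, 0, 0.013, -1], [0.256, 0.009, 0.0, 0, 0, 0.012, -1], [0.256, -0.001, 0.001, 0, 0, 0.013, -1], [0.256, -0.012, 0.0, 0, 0, 0.012, -1]] end [0.5522 0.0691 0.15  ] -10.11
```

Call:
move_arm(
  series=[
    [0,0,-0.15,0,0,0,-1],
    [0,0,-0.25,0,0,0,-1],
    [0,0,-0.25,0,0,0,-1],
    [0.24,0.09,-0.13,0,0,0.013,-1],
    [0.245,0.08,0,0,0,0.013,-1],
    [0.245,0.07,0,0,0,0.013,-1],
    [0.25,0.06,0,0,0,0.013,-1],
    [0.25,0.05,0,0,0,0.012,-1],
    [0.25,0.04,0,0,0,0.013,-1],
    [0.255,0.03,0,0,0,0.012,-1],
    [0.255,0.02,0,0,0,0.013,-1],
    [0.255,0.01,0,0,0,0.012,-1],
  ],
)

```text
time: 6.35
position: [0.5464, -0.0059, 0.1497]
eef_rot: [0.742, 0.671, 0.001, 0.001]
contact_force: [0.1, -0.7, -1.0]
opening: 0.0125
finger_force: 60.3
```

Call:
move_arm(
  series=[
    [0.255,0,0,0,0,0.013,-1],
    [0.255,-0.01,0,0,0,0.012,-1],
    [0,0,0,0,0,0,-1],
    [0,0,0,0,0,0,-1],
  ],
)

```text
time: 6.75
position: [0.5539, 0.0693, 0.1492]
eef_rot: [0.766, 0.643, 0.0, 0.0]
contact_force: [0.1, 0.7, -1.4]
opening: 0.0127
finger_force: 60.3
```

Run:
```python
from h import *
s=arm.get_state();c=arm.capture('wrist');k=cam(c,s)
p=s['position'];print(s['time'],p,yaw(s),s['opening'])
v=c['frame'].copy()
a=np.radians(yaw(s))
def draw(P,x,y,a,z,col):
    for b in np.array(P):
        X=[x+np.cos(a)*b[0]-np.sin(a)*b[1],y+np.sin(a)*b[0]+np.cos(a)*b[1],b[2]+z]
        cv2.circle(v,tuple(int(round(t)) for t in proj(k,[X])[0]),1,col,-1)
draw(LID[0],p[0],p[1],a,p[2]-.0332,(255,255,0))
draw(TUB[0]+TUB[1],.5522,.0691,np.radians(-10.15),.018,(255,0,0))
cv2.imwrite('pics/w3.png',v[:,:,::-1])
for d in arm.trace('lid_grip',c)[:2]:
    print(d['p'],d['bbox'],fit(k,d['region'],LID,p[0],p[1],yaw(s),p[2]-.0332))
for d in arm.trace('tub_center',c)[:3]: print(d['p'],d['bbox'])
```

```text
6.75 [0.55394476 0.06927574 0.14921865] -10.012428578228413 0.012732820009568399
0.9 [171.4, 119.7, 343.7, 334.4] (array([ 0.5548,  0.0692, -9.9685]), np.float64(0.752))
0.73 [1.7, 100.8, 105.7, 265.3]
0.67 [199.3, 108.6, 312.4, 117.2]
```

View pics/w3.png

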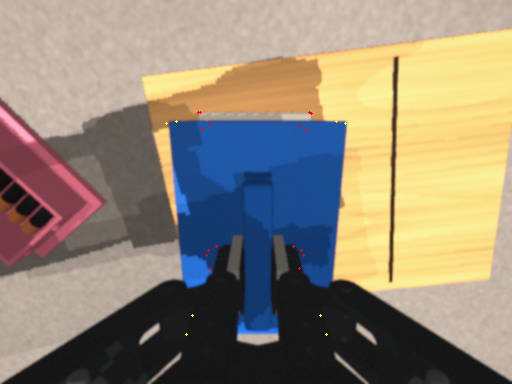

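The held lid matches its prediction (far edge at row 122) and the tub foot's far edge is at row 113 as predicted. Next is the descent.

Call:
move_arm(
  series=[
    [0,-0.012,0.15,0,0,0,-1],
    [0,0,0.1,0,0,0,-1],
    [0,0,0.05,0,0,0,-1],
    [0,0,0.03,0,0,0,-1],
    [0,0,0.02,0,0,0,-1],
    [0,0,0,0,0,0,-1],
  ],
)

```text
time: 7.5
position: [0.5523, 0.0688, 0.0961]
eef_rot: [0.767, 0.642, -0.0, 0.0]
contact_force: [-0.2, 0.1, -0.7]
opening: 0.0127
finger_force: 60.3
```

Call:
move_arm(
  series=[
    [0,0,0.02,0,0,0,-1],
    [0,0,0.01,0,0,0,-1],
    [0,0,0,0,0,0,-1],
  ],
)

```text
time: 7.8
position: [0.5529, 0.0689, 0.0926]
eef_rot: [0.767, 0.642, 0.001, 0.001]
contact_force: [1.7, -2.0, 2.1]
opening: 0.0125
finger_force: 60.8
```

Call:
move_arm(
  series=[
    [0,0,0.01,0,0,0,-1],
    [0,0,0.01,0,0,0,-1],
    [0,0,0.01,0,0,0,-1],
    [0,0,0,0,0,0,-1],
  ],
)

```text
time: 8.2
position: [0.552, 0.0688, 0.0867]
eef_rot: [0.767, 0.642, -0.0, -0.0]
contact_force: [0.6, -3.0, -1.7]
opening: 0.0128
finger_force: 60.1
```

Call:
move_arm(
  series=[
    [0,0,0.01,0,0,0,-1],
    [0,0,0.01,0,0,0,-1],
    [0,0,0,0,0,0,-1],
  ],
)

```text
time: 8.5
position: [0.5522, 0.0688, 0.0865]
eef_rot: [0.767, 0.642, -0.0, 0.0]
contact_force: [-18.3, -5.9, 30.4]
opening: 0.0123
finger_force: 64.5
```

Call:
move_arm(
  series=[
    [0,0,-0.01,0,0,0,-1],
    [0,0,-0.008,0,0,0,-1],
    [0,0,0,0,0,0,-1],
  ],
)

```text
time: 8.8
position: [0.5521, 0.069, 0.0866]
eef_rot: [0.767, 0.642, -0.0, -0.0]
contact_force: [-2.4, -2.6, 2.6]
opening: 0.0126
finger_force: 60.8
```

Run:
```python
from h import *
s=arm.get_state();print({a:np.round(s[a],4) for a in ['time','position','opening','contact_force','torque']},yaw(s))
c=arm.capture('side');k=cam(c)
x,y=proj(k,[[.5522,.0691,.06]])[0].astype(int)
f=c['frame'][y-40:y+40,x-50:x+50];cv2.imwrite('pics/s1.png',cv2.resize(f,None,fx=7,fy=7,interpolation=cv2.INTER_CUBIC)[:,:,::-1])
```

```text
{'time': np.float64(8.8), 'position': array([0.5521, 0.069 , 0.0866]), 'opening': np.float64(0.0126), 'contact_force': array([-2.3639, -2.5867,  2.6498]), 'torque': array([-0.4873,  0.4763, -0.0277])} -10.125776267521655
```

View pics/s1.png

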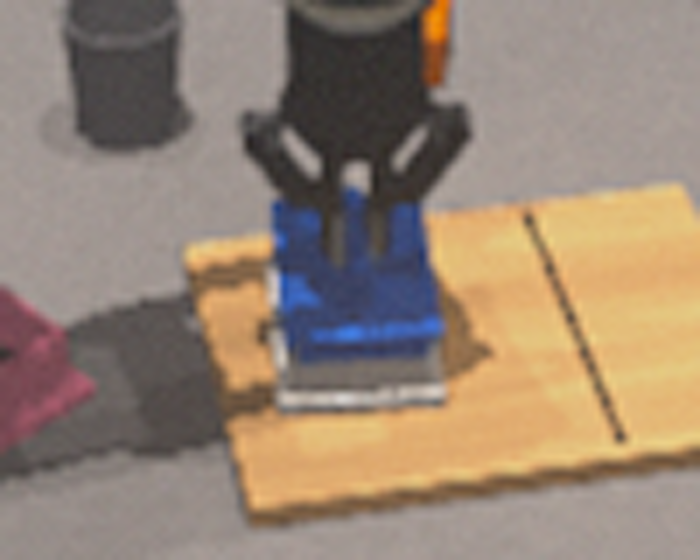

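The lid sits evenly on the tub, and its z of 0.0866 matches the expected home height. Next I'll drag the tub by the bar, stopping a few mm short of the line.

Run:
```python
from h import *
s=arm.get_state(); z=s['position'][2]
u=np.array([np.cos(np.radians(-3.23)),np.sin(np.radians(-3.23))])
g=np.array([.5522,.0691])+u*.0776; print(g)
plan([*g,z],-3.23,11,-1)
```

```text
[0.62967672 0.06472768]
[[0.006, 0.047, 0.0, 0, 0, -0.003, -1], [0.005, 0.047, 0.0, 0, 0, -0.004, -1], [0.005, 0.047, 0.0, 0, 0, -0.003, -1], [0.004, 0.047, 0.0, 0, 0, -0.004, -1], [0.004, 0.047, 0.0, 0, 0, -0.003, -1], [0.003, 0.047, 0.0, 0, 0, -0.004, -1], [0.003, 0.047, 0.0, 0, 0, -0.003, -1], [0.002, 0.047, 0.0, 0, 0, -0.004, -1], [0.002, 0.047, 0.0, 0, 0, -0.003, -1], [0.001, 0.047, 0.0, 0, 0, -0.004, -1], [0.0, 0.047, 0.0, 0, 0, -0.003, -1]] end [0.6297 0.0647 0.0866] -3.29
```

Call:
move_arm(
  series=[
    [0.005,0.047,0,0,0,-0.003,-1],
    [0.005,0.047,0,0,0,-0.004,-1],
    [0.005,0.047,0,0,0,-0.003,-1],
    [0.005,0.047,0,0,0,-0.004,-1],
    [0.005,0.047,0,0,0,-0.003,-1],
  ],
)

```text
time: 9.35
position: [0.5874, 0.0675, 0.0868]
eef_rot: [0.749, 0.662, -0.0, -0.001]
contact_force: [-9.5, 0.2, 5.6]
opening: 0.0125
finger_force: 61.4
```

Call:
move_arm(
  series=[
    [0.003,0.047,0,0,0,-0.004,-1],
    [0.003,0.047,0,0,0,-0.003,-1],
    [0.002,0.047,0,0,0,-0.004,-1],
    [0.002,0.047,0,0,0,-0.003,-1],
    [0.001,0.047,0,0,0,-0.004,-1],
    [0,0.047,0,0,0,-0.003,-1],
    [0,0,0,0,0,0,-1],
  ],
)

```text
time: 10.05
position: [0.6304, 0.0651, 0.0867]
eef_rot: [0.727, 0.687, 0.0, -0.0]
contact_force: [2.0, -1.0, 0.8]
opening: 0.0128
finger_force: 60.5
```

Call:
move_arm(
  series=[
    [0,0,0,0,0,0,1],
    [0,0,0,0,0,0,1],
    [0,0,0,0,0,0,1],
    [0,0,0,0,0,0,1],
    [-0.1,0,-0.25,0,0,0,1],
    [-0.1,0,-0.25,0,0,0,1],
    [0,0,-0.25,0,0,0,1],
    [0,0,-0.15,0,0,0,1],
    [0,0,0,0,0,0,1],
    [0,0,0,0,0,0,1],
  ],
)

```text
time: 11.05
position: [0.6281, 0.0349, 0.2218]
eef_rot: [0.727, 0.687, 0.0, 0.0]
contact_force: [-0.5, 0.3, -0.4]
opening: 0.0856
finger_force: 0.0
```

```bash
cat > look.py <<'E'
from h import *
import sys
s=arm.get_state();c=arm.capture('wrist');k=cam(c,s)
print(s['time'],s['position'],yaw(s))
for nm in ['lid_grip','tub_center']:
    for d in arm.trace(nm,c):
        b=d['bbox']; print(nm,round(d['p'],2),np.round(b))
        if b[0]>120 and d['region'].sum()>3000: print(fit(k,d['region'],CLOSED,.63,.065,-3.2,.018), rect(k,d['region'],.03))
print(line(k,c,[[.6879,.1606,.018],[.6768,-.0365,.018]]))
pts=proj(k,[[.5,.16,.018],[.73,.16,.018],[.5,-.03,.018],[.73,-.03,.018]]);x0,y0=np.maximum(pts.min(0),0).astype(int);x1,y1=pts.max(0).astype(int)
print(x0,y0)
f=c['frame'][y0:y1,x0:x1];sc=min(790/f.shape[1],590/f.shape[0]);print(sc)
cv2.imwrite('pics/'+sys.argv[1],cv2.resize(f,None,fx=sc,fy=sc,interpolation=cv2.INTER_CUBIC)[:,:,::-1])
E
python3 look.py w4.png
```

```text
11.05 [0.62814459 0.03487823 0.22178537] -3.284319280405432
lid_grip 0.76 [210.  79. 306. 212.]
(array([ 0.6312,  0.0656, -2.8569]), np.float64(0.989)) (array([0.6315, 0.0592]), 150, 104, -3.1)
tub_center 0.93 [  0.  66.  64. 184.]
(array([0.6867, 0.1417], dtype=float32), np.float32(-2.5), 4)
129 47
3.3333333333333335
```

View pics/w4.png

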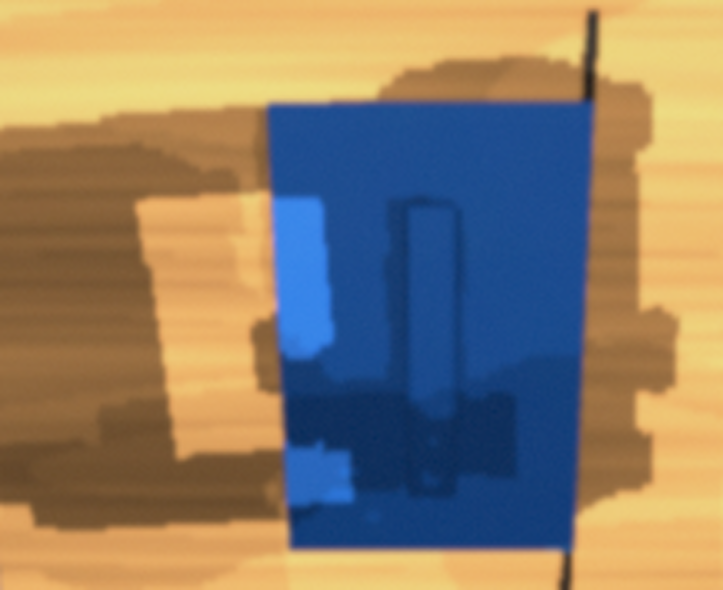

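The lid hides the edge and line from above: the line shows only at (592,15)–(588,100) and (570,570) in the crop. I'll swing the camera round to the far side to see the edge.

Run:
```python
from h import *
plan([.69,.06,.20],-93,12,1)
```

```text
[[0.016, 0.034, 0.011, 0, 0, 0.042, 1], [0.02, 0.031, 0.011, 0, 0, 0.041, 1], [0.024, 0.028, 0.011, 0, 0, 0.042, 1], [0.028, 0.025, 0.011, 0, 0, 0.041, 1], [0.031, 0.021, 0.011, 0, 0, 0.042, 1], [0.033, 0.017, 0.012, 0, 0, 0.041, 1], [0.035, 0.013, 0.011, 0, 0, 0.042, 1], [0.036, 0.008, 0.012, 0, 0, 0.041, 1], [0.037, 0.003, 0.011, 0, 0, 0.042, 1], [0.037, -0.001, 0.012, 0, 0, 0.041, 1], [0.037, -0.006, 0.011, 0, 0, 0.042, 1], [0.036, -0.012, 0.012, 0, 0, 0.041, 1]] end [0.69   0.0601 0.1999] -92.92
```

Call:
move_arm(
  series=[
    [0.015,0.035,0.01,0,0,0.042,1],
    [0.02,0.03,0.01,0,0,0.041,1],
    [0.025,0.03,0.01,0,0,0.042,1],
    [0.03,0.025,0.01,0,0,0.041,1],
    [0.03,0.02,0.01,0,0,0.042,1],
    [0.035,0.015,0.01,0,0,0.041,1],
    [0.035,0.015,0.01,0,0,0.042,1],
    [0.035,0.01,0.01,0,0,0.041,1],
    [0.035,0.005,0.01,0,0,0.042,1],
    [0.035,0,0.01,0,0,0.041,1],
    [0.035,-0.005,0.01,0,0,0.042,1],
    [0.035,-0.01,0.01,0,0,0.041,1],
  ],
)

```text
time: 12.4
position: [0.69, 0.059, 0.2024]
eef_rot: [1.0, -0.028, -0.001, 0.0]
contact_force: [0.3, 0.4, 1.2]
opening: 0.0856
finger_force: 0.0
```

Call:
move_arm(
  series=[
    [0,0,0,0,0,0,1],
    [0,0,0,0,0,0,1],
    [0,0,0,0,0,0,1],
  ],
)

```text
time: 12.7
position: [0.6898, 0.0588, 0.2035]
eef_rot: [1.0, -0.024, -0.0, 0.0]
contact_force: [-0.4, -0.4, 0.4]
opening: 0.0852
finger_force: 0.0
```

```bash
python3 look.py w5.png
```

```text
12.7 [0.68980549 0.05882861 0.20345717] -92.74650233898085
lid_grip 0.57 [185. 195. 318. 280.]
(array([ 0.6251,  0.0666, -3.1419]), np.float64(0.864)) (array([0.6121, 0.068 ]), 153, 109, -2.7)
tub_center 0.84 [195. 182. 315. 199.]
(array([0.6825, 0.0753], dtype=float32), np.float32(-3.18), 40)
162 134
3.2596685082872927
```

View pics/w5.png

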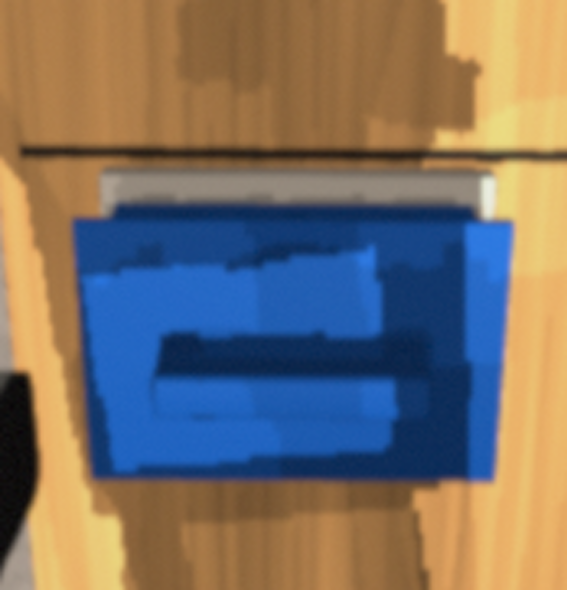

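The far-side view shows the foot's far edge at about crop row 171, from x=102 to 494. The line is just beyond it, from row 152 at left to 155 at right. I'll measure the gap at sub-pixel level.

```bash
cat > edge.py <<'E'
from h import *
import sys
r0=int(sys.argv[1]);r1=int(sys.argv[2]);c0=int(sys.argv[3]);c1=int(sys.argv[4])
s=arm.get_state();c=arm.capture('wrist');k=cam(c,s)
f=c['frame'].astype(float); sat=f.max(2)-f.min(2)   # oak is coloured, tub is grey, line is dark
sat=cv2.GaussianBlur(sat/(f.max(2)+1),(0,0),.7)
for x in np.linspace(c0,c1,3).astype(int): print(x,[tuple(v) for v in c['frame'][r0-1:r1+1,x]])
pts=[]
for x in range(c0,c1):
    g=np.diff(sat[r0:r1+1,x]); i=int(np.argmin(g))
    if 0<i<len(g)-1:
        a,b,d=g[i-1],g[i],g[i+1]; pts.append([x,r0+i+.5+.5*(a-d)/(a-2*b+d+1e-9)])
W=toplane(k,pts,.018)[:,:2]; vx,vy,x,y=cv2.fitLine(W.astype(np.float32),cv2.DIST_HUBER,0,.001,.001).ravel()
print('rows',np.round(np.array(pts)[::12,1],1))
e=np.array([x,y]); ea=(np.degrees(np.arctan2(vy,vx))%180)-90
lp,la,n=line(k,c,[[.6885,.1606,.018],[.6774,-.0365,.018]])
u=np.array([np.cos(np.radians(la)),np.sin(np.radians(la))]); print('edge',e,ea,'line',lp,la,n,'gap mm',1000*(lp-e)@u, 'span',W[[0,-1]])
E
python3 edge.py 182 193 200 308
```

```text
200 [(np.uint8(64), np.uint8(47), np.uint8(31)), (np.uint8(109), np.uint8(79), np.uint8(49)), (np.uint8(143), np.uint8(104), np.uint8(62)), (np.uint8(153), np.uint8(112), np.uint8(71)), (np.uint8(137), np.uint8(106), np.uint8(78)), (np.uint8(122), np.uint8(106), np.uint8(91)), (np.uint8(128), np.uint8(117), np.uint8(106)), (np.uint8(142), np.uint8(131), np.uint8(120)), (np.uint8(148), np.uint8(137), np.uint8(125)), (np.uint8(149), np.uint8(138), np.uint8(125)), (np.uint8(147), np.uint8(136), np.uint8(123)), (np.uint8(148), np.uint8(137), np.uint8(124)), (np.uint8(147), np.uint8(136), np.uint8(124))]
254 [(np.uint8(44), np.uint8(31), np.uint8(22)), (np.uint8(71), np.uint8(51), np.uint8(33)), (np.uint8(104), np.uint8(76), np.uint8(48)), (np.uint8(124), np.uint8(92), np.uint8(59)), (np.uint8(126), np.uint8(98), np.uint8(72)), (np.uint8(119), np.uint8(101), np.uint8(85)), (np.uint8(123), np.uint8(112), np.uint8(100)), (np.uint8(137), np.uint8(126), np.uint8(113)), (np.uint8(146), np.uint8(136), np.uint8(123)), (np.uint8(148), np.uint8(137), np.uint8(124)), (np.uint8(147), np.uint8(137), 
[... 215 characters left out ...]
2), np.uint8(104), np.uint8(65)), (np.uint8(179), np.uint8(133), np.uint8(82)), (np.uint8(173), np.uint8(132), np.uint8(86)), (np.uint8(139), np.uint8(112), np.uint8(85)), (np.uint8(121), np.uint8(109), np.uint8(96)), (np.uint8(134), np.uint8(124), np.uint8(113)), (np.uint8(149), np.uint8(140), np.uint8(127)), (np.uint8(154), np.uint8(145), np.uint8(132)), (np.uint8(156), np.uint8(147), np.uint8(133)), (np.uint8(156), np.uint8(147), np.uint8(133)), (np.uint8(155), np.uint8(146), np.uint8(133))]
rows [185.4 185.3 185.3 185.3 185.5 185.5 185.5 185.6 185.8]
edge [0.67642874 0.06256128] -3.097969 line [0.6825 0.0753] -3.14 40 gap mm 5.36438 span [[0.67945167 0.12389782]
 [0.6727225  0.00124105]]
```

The gap is 5.4 mm and the edge is parallel to the line within 0.1°. I'll regrip and drag the rest.

Run:
```python
from h import *
plan([.6304,.0651,.14],-3.15,12,1)
```

```text
[[-0.033, -0.002, 0.035, 0, 0, -0.042, 1], [-0.033, -0.006, 0.036, 0, 0, -0.041, 1], [-0.032, -0.01, 0.035, 0, 0, -0.042, 1], [-0.03, -0.014, 0.036, 0, 0, -0.041, 1], [-0.028, -0.018, 0.035, 0, 0, -0.042, 1], [-0.025, -0.022, 0.036, 0, 0, -0.041, 1], [-0.022, -0.025, 0.035, 0, 0, -0.042, 1], [-0.019, -0.027, 0.036, 0, 0, -0.041, 1], [-0.015, -0.03, 0.035, 0, 0, -0.042, 1], [-0.011, -0.031, 0.036, 0, 0, -0.041, 1], [-0.007, -0.033, 0.035, 0, 0, -0.042, 1], [-0.002, -0.033, 0.036, 0, 0, -0.041, 1]] end [0.6304 0.0652 0.14  ] -3.22
```

Call:
move_arm(
  series=[
    [-0.033,0,0.035,0,0,-0.042,1],
    [-0.033,-0.006,0.035,0,0,-0.041,1],
    [-0.032,-0.01,0.035,0,0,-0.042,1],
    [-0.03,-0.014,0.035,0,0,-0.041,1],
    [-0.028,-0.018,0.035,0,0,-0.042,1],
    [-0.025,-0.022,0.035,0,0,-0.041,1],
    [-0.022,-0.025,0.035,0,0,-0.042,1],
    [-0.019,-0.027,0.035,0,0,-0.041,1],
    [-0.015,-0.03,0.035,0,0,-0.042,1],
    [-0.011,-0.031,0.035,0,0,-0.041,1],
    [-0.007,-0.033,0.035,0,0,-0.042,1],
    [-0.002,-0.033,0.035,0,0,-0.041,1],
  ],
)

```text
time: 14.1
position: [0.6302, 0.065, 0.1407]
eef_rot: [0.725, 0.689, 0.0, 0.0]
contact_force: [0.9, 0.9, -0.4]
opening: 0.0858
finger_force: 0.0
```

Call:
move_arm(
  series=[
    [0,0,0,0,0,0,1],
    [0,0,0,0,0,0,1],
    [0,0,0,0,0,0,1],
  ],
)

```text
time: 14.4
position: [0.6308, 0.065, 0.1412]
eef_rot: [0.728, 0.686, 0.0, 0.0]
contact_force: [-0.1, -0.6, -0.0]
opening: 0.0852
finger_force: 0.0
```

Run:
```python
from h import *
print(yaw(arm.get_state()))
plan([.6304,.0651,.087],-3.15,3,1)
```

```text
-3.4489371759440646
[[0.0, -0.001, 0.12, 0, 0, -0.001, 1], [0.0, -0.001, 0.121, 0, 0, -0.0, 1], [0.001, -0.001, 0.12, 0, 0, -0.001, 1]] end [0.6304 0.0651 0.0871] -3.09
```

Call:
move_arm(
  series=[
    [0,0,0.15,0,0,0,1],
    [0,0,0.13,0,0,0,0.3],
    [0,0,0.075,0,0,0,-0.5],
    [0,0,0,0,0,0,-1],
    [0,0,0,0,0,0,-1],
    [0,0,0,0,0,0,-1],
    [0,0,0,0,0,0,-1],
  ],
)

```text
time: 15.1
position: [0.6307, 0.065, 0.0888]
eef_rot: [0.727, 0.687, 0.0, 0.0]
contact_force: [-5.1, -0.7, 4.9]
opening: 0.0124
finger_force: 59.3
```

Call:
move_arm(
  series=[
    [0,0.012,0,0,0,0,-1],
    [0,0.012,0,0,0,0,-1],
    [0,0.012,0,0,0,0,-1],
    [0,0,0,0,0,0,-1],
    [0,0,0,0,0,0,-1],
  ],
)

```text
time: 15.6
position: [0.636, 0.0648, 0.0888]
eef_rot: [0.727, 0.687, 0.0, 0.0]
contact_force: [-6.7, 0.2, 6.1]
opening: 0.0123
finger_force: 60.3
```

Call:
move_arm(
  series=[
    [0,0,0,0,0,0,1],
    [0,0,0,0,0,0,1],
    [0,0,0,0,0,0,1],
    [0,0,0,0,0,0,1],
    [0,0,-0.2,0,0,0,1],
    [0,0,-0.28,0,0,0,1],
    [0,0,-0.28,0,0,0,1],
  ],
)

```text
time: 16.3
position: [0.6355, 0.0646, 0.2025]
eef_rot: [0.727, 0.687, -0.0, -0.0]
contact_force: [-0.0, 0.3, 0.1]
opening: 0.0856
finger_force: 0.0
```

Run:
```python
from h import *
plan([.69,.06,.203],-93,12,1)
```

```text
[[-0.001, 0.03, -0.0, 0, 0, 0.042, 1], [0.003, 0.03, -0.0, 0, 0, 0.041, 1], [0.007, 0.03, -0.0, 0, 0, 0.042, 1], [0.011, 0.028, -0.0, 0, 0, 0.041, 1], [0.014, 0.027, -0.0, 0, 0, 0.042, 1], [0.018, 0.025, -0.0, 0, 0, 0.041, 1], [0.021, 0.022, -0.001, 0, 0, 0.042, 1], [0.024, 0.019, -0.0, 0, 0, 0.041, 1], [0.026, 0.016, -0.001, 0, 0, 0.042, 1], [0.028, 0.012, -0.0, 0, 0, 0.041, 1], [0.029, 0.009, -0.001, 0, 0, 0.042, 1], [0.029, 0.005, -0.0, 0, 0, 0.041, 1]] end [0.69  0.06  0.203] -92.93
```

Call:
move_arm(
  series=[
    [0,0.03,0,0,0,0.042,1],
    [0.003,0.03,0,0,0,0.041,1],
    [0.007,0.03,0,0,0,0.042,1],
    [0.01,0.028,0,0,0,0.041,1],
    [0.015,0.027,0,0,0,0.042,1],
    [0.018,0.025,0,0,0,0.041,1],
    [0.021,0.022,0,0,0,0.042,1],
    [0.024,0.019,0,0,0,0.041,1],
    [0.026,0.016,0,0,0,0.042,1],
    [0.028,0.012,0,0,0,0.041,1],
    [0.03,0.009,0,0,0,0.042,1],
    [0.03,0.005,0,0,0,0.041,1],
  ],
)

```text
time: 17.5
position: [0.6908, 0.0602, 0.2014]
eef_rot: [1.0, -0.028, -0.0, 0.0]
contact_force: [0.1, 0.5, -0.3]
opening: 0.0856
finger_force: 0.0
```

Call:
move_arm(
  series=[
    [0,0,0,0,0,0,1],
    [0,0,0,0,0,0,1],
    [0,0,0,0,0,0,1],
  ],
)

```text
time: 17.8
position: [0.6905, 0.0603, 0.2015]
eef_rot: [1.0, -0.024, -0.0, 0.0]
contact_force: [0.0, 0.1, 1.1]
opening: 0.0851
finger_force: 0.0
```

```bash
python3 look.py w6.png; python3 edge.py 174 190 205 305 | tail -2
```

```text
17.8 [0.69045581 0.06029225 0.20149442] -92.7463094028485
lid_grip 0.95 [187. 190. 322. 277.]
(array([ 0.6309,  0.0661, -3.2654]), np.float64(0.872)) (array([0.6183, 0.0669]), 154, 111, -3.0)
tub_center 0.56 [192. 179. 316. 197.]
(array([0.6825, 0.0595], dtype=float32), np.float32(-3.56), 40)
163 135
3.241758241758242
edge [0.6832586  0.06839567] -3.3508682 line [0.6824 0.0596] -3.51 40 gap mm -0.31849885 span [[0.68602073 0.11855588]
 [0.67951774 0.00645184]]
```

View pics/w6.png

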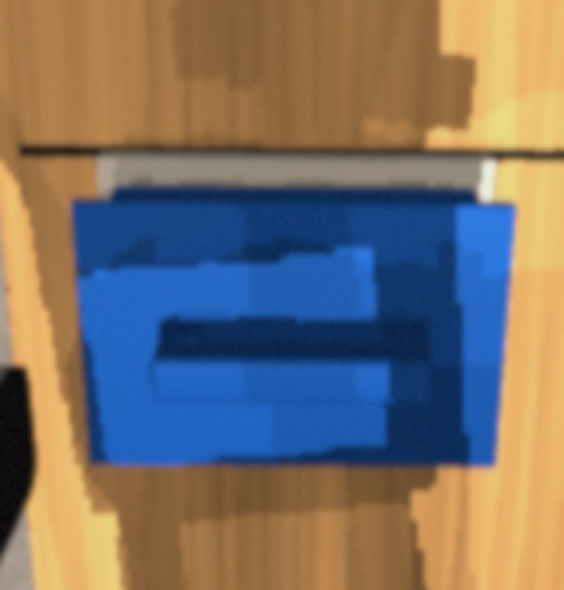

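The foot's far edge now overlaps the line (crop row ~153). The line is still visible beyond the foot, at half its width. I'll work out how much of it is covered.

Run:
```python
from h import *
s=arm.get_state();c=arm.capture('wrist');k=cam(c,s)
g=c['frame'].astype(float).mean(2)
up=[];lo=[];ex=[]
for x in range(172,335):
    v=g[174:192,x]; i=int(np.argmin(v[2:13]))+2; m=v[i]
    A=np.median(v[:3]); j=i
    while j>0 and v[j]<(A+m)/2: j-=1
    u=174+j+((A+m)/2-v[j])/(v[j+1]-v[j])
    B=np.median(v[i+3:i+7]); j=i
    while j<17 and v[j]<(B+m)/2: j+=1
    l=174+j-1+((B+m)/2-v[j-1])/(v[j]-v[j-1])
    up.append([x,u,l])
up=np.array(up)
X=toplane(k,up[:,[0,1]],.018)[:,:2];Y=toplane(k,up[:,[0,2]],.018)[:,:2]
w=np.linalg.norm(X-Y,axis=1)*1000
for a in range(0,163,8): print(int(up[a,0]),np.round(np.median(up[a:a+8,1:],axis=0),2),'width mm',round(float(np.median(w[a:a+8])),2))
```

```text
172 [179.49 182.87] width mm 3.99
180 [179.52 182.93] width mm 4.02
188 [179.55 182.97] width mm 4.05
196 [179.37 182.81] width mm 4.09
204 [178.72 182.73] width mm 4.72
212 [178.7  182.78] width mm 4.79
220 [178.67 182.75] width mm 4.78
228 [179.14 182.85] width mm 4.36
236 [179.18 182.92] width mm 4.39
244 [179.64 183.04] width mm 3.99
252 [179.69 183.15] width mm 4.05
260 [179.78 183.11] width mm 3.94
268 [179.72 183.2 ] width mm 4.09
276 [179.45 183.24] width mm 4.46
284 [179.43 183.16] width mm 4.46
292 [180.23 183.52] width mm 3.86
300 [180.4  183.52] width mm 3.69
308 [180.25 183.74] width mm 4.07
316 [180.52 183.78] width mm 3.83
324 [180.53 183.76] width mm 3.82
332 [180.45 183.73] width mm 3.87
```

Run:
```python
from h import *
s=arm.get_state();c=arm.capture('wrist');k=cam(c,s)
g=c['frame'].astype(float).mean(2)
print(list(range(176,194)))
for x in (182,200,215,230,250,270,290,305,322): print(x,g[176:194,x-2:x+3].mean(1).astype(int))
for y in (.125,.0645,.005):
    e=np.array([.6825-.0596*0,.0596]); P=[.6825+(y-.0595)*.0564,y]
    print(y,[np.round(proj(k,[[P[0]+o,P[1],.018]])[0],1).tolist() for o in (.002,0,-.002)])
```

```text
[176, 177, 178, 179, 180, 181, 182, 183, 184, 185, 186, 187, 188, 189, 190, 191, 192, 193]
182 [124 124 117  98  67  39  47  78 106 120 124 124 124 124 124 124 124 124]
200 [123 121 117 104  83  73  87 109 127 137 139 138 138 137 134 123 102  78]
215 [119 114 104  91  73  68  84 105 123 133 135 136 136 136 132 118  93  67]
230 [106 102  99  92  77  65  79 102 121 132 136 136 136 132 121 105  86  65]
250 [100 100  99  93  77  65  77  97 117 130 135 136 136 135 131 117  94  69]
270 [105 104 104  98  81  66  73  95 115 130 135 136 137 136 132 118  96  70]
290 [113 108 102  94  78  63  73  95 117 131 136 136 135 132 121 106  89  68]
305 [171 175 172 162 133  91  76  94 116 130 135 136 136 136 134 128 112  86]
322 [187 187 185 178 153 108  72  92 142 177 186 188 187 187 187 187 187 187]
0.125 [[199.2, 179.1], [199.4, 180.8], [199.6, 182.5]]
0.0645 [[252.7, 179.5], [252.8, 181.2], [252.9, 182.9]]
0.005 [[305.3, 179.9], [305.3, 181.6], [305.3, 183.3]]
```

Run:
```python
from h import *
s=arm.get_state();c=arm.capture('wrist');k=cam(c,s)
a=np.radians(-3.3);u=np.array([np.cos(a),np.sin(a)]);v=np.array([-u[1],u[0]]);C=np.array([.6825,.0655])-.048*u
for h in (.072,.080): print(h,[np.round(proj(k,[[*(C+sx*.045*u+sy*.066*v),h]])[0],1).tolist() for sx,sy in((1,1),(1,-1),(-1,1),(-1,-1))])
```

```text
0.072 [[182.1, 198.7], [319.5, 199.8], [188.1, 279.6], [313.2, 280.6]]
0.08 [[180.0, 201.4], [321.2, 202.6], [186.3, 284.1], [314.7, 285.1]]
```

The lid's measured size (136 × 80 px) matches the home height (137 × 81 px), not the unsnapped one (141 × 83 px). The edge lies on the line, so I'm handing in.

```bash
python3 -c "
from workcell import arm
print(arm.job_done())"
```

```text
the job is handed in; nothing more can be done
None
```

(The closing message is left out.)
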